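Clip the sole pattern boards into the bench rack

ROBOT

A 6-joint arm with a two-finger parallel gripper is mounted at the origin on the work surface. World frame = base frame: x ahead of the robot, y to its left, z up, the work surface at z = 0. Lengths are in m, angles in rad, forces in N, time in s.
With the tool pointing down it reaches from about 0.375 to 0.975 m from the base axis. Payload 3.8 kg.
Tool frame: the origin (TCP) lies on the centre line of the jaws, within the pads' length; the fingertips stand 22 mm ahead of it and the grasp point (between the pads) lies 3 mm ahead of it; z points along the fingers, x is the direction in which the jaws open and shut, and the axes are right-handed (so a half turn about z gives the same grasp; the last joint's range is limited). The gripper opens to 85 mm and grips with 20 to 120 N. Pads are 22 mm wide; open, the fingers measure 114 mm over their backs; the gripper's body (76 mm by 85 mm) begins 54 mm behind the grasp point. The pads swing forward as they close: fully open they stand 13 mm farther back than shut.
Start: joints at [-1.343, 0.264, 1.604, -0, 1.274, -0.037], TCP at [0.177, -0.651, 0.22] pointing down, gripper open.
Joint ranges: [-2.63, 2.63], [-0.94, 2.18], [0.31, 2.57], [-1.31, 4.45], [0, 2.66], [-2.55, 2.55]. Speed limits (rad/s): [2.57, 2.57, 3.14, 3.14, 3.14, 3.14].

INTERFACE

Orientations are given as a rotation vector (axis times angle).
In Python, from workcell import bot, viewer gives the robot as it stands.
- The arm moves only by the tool move_arm, never from a script. Its argument "series" is text: rows parted by semicolons, each of 7 numbers parted by spaces: the turn, a rotation vector about the tool's x, y, z scaled (see below), then the shift along the tool's x, y, z scaled (see below), then the opening, from -1 (shut) to 1 (fully open). A call has exactly 8 rows; each row is the pose to reach, as a shift and turn from the pose commanded when the call began, along the tool's axes at that moment; what a row does not reach only later rows make up. The controller multiplies each number of a shift by 100 mm and each number of a turn by 120 degrees. A row lasts 1/10 s, in which the tool goes at most 50 mm and 8.59 degrees, less where a joint would pass 70% of its speed; a pose out of reach is approached as far as the arm can. A call with a number of a shift or a turn outside -1 to 1 is refused whole. A call with a gripper value outside its range is refused whole. The fingers move at their own pace and stop on an object; "squeeze" is the grip in N (left out, the last holds). Time passes only in rows, so rows that repeat a pose let the fingers close, or fill a call up. It gives the time, the measured TCP pose, the force and the opening at its end, in the units of the state.
- bot.read_state(): the state, without advancing time (a new reading comes with each control period).
- viewer.read_camera(name): name is "side" or "top" or "wrist"; returns a dict with "pixels" (384x512x3 uint8, red, green, blue), "K" (3x3 intrinsics, pixels), "world_to_cam" (4x4, takes a point from world to camera coordinates); the wrist camera has in their place "mount" (4x4, takes a point from camera to tool coordinates, whose origin is the TCP and whose axes are the tool frame's). Camera axes: x right, y up, looking along -z (the intrinsics and any distortion apply to the point x, -y, -z); pixel columns grow to the right and rows downward; lengths in m; the calibration is good to about 2 mm. A picture is of the moment at which its call begins: read the wrist's pose just before it. There is no depth.
- bot.finish_job(): hands the job in, once; it reports no verdict.
The state is a dict: "time": time; "q": joint angles; "joint_vel": joint speeds; "joint_torque": joint torques, N m; "tool_pos": TCP position; "tcp_rot": TCP orientation; "wrist_force": force on the tool from outside, world axes, zero at the start; "torque": the same for the moment, N m; "width": opening from 0.0 (shut) to 1.0 (fully open).
Only numpy, scipy, OpenCV 4.12 (cv2) and the standard library are available. Lean on these libraries where they do the work, as an engineer would, in place of code of your own. Each camera call takes 0.05 s, during which the arm holds its last target.

TASK

Put the pattern boards away: take the red board from its bench stand, stand it notched end first in the empty slot with the red label in the clip rack and push it in under the yellow lintel until it is fully home and the spring clip snaps into its notch; also push the half-out blue board fully home in its own slot until its clip snaps in. Leave the green board clipped where it is and do not disturb the other things on the bench.

Things in the scene. Friction and masses are not known exactly. Their poses are not given: they have to be found in the camera images.
- rack: fixed grey clip rack 200 (x) x 236 (y), origin: centre of underside; x points from its open front (robot's side) to its rear stop (face at x = 90), z up. Three slots along x, at y = 75, 0, -75, floor 8 above the table, 16 wide between steel walls x -100 to 90, open on top, walls to 48, outward-sloping lips to 56 high: a board can be lowered in from above before the lintel. Flared ends to x -117
- lintel (a point): centre of the front face of the yellow lintel over the slots, on the rack (rack x = 0). The bar is 18 thick in x, 125 to 141 above the table; under it forks hang to 90 above the table and leave each board 18 mm, flared out to 17 mm before it. A board (top at 118 in its slot) must pass under it from the front
- label_red: fixed red sleeve, 36 wide, around the yellow lintel over the slot of the red board. Its origin is that slot's home point, far below it on the slot floor: the origin of a board that is fully home lies here within 2 to 4 mm along x, its front edge 85 before it and the clip roller in its notch. x = rack x. This slot, one of the three, starts empty
- label_blue: fixed blue sleeve, 36 wide, around the yellow lintel over the slot of the blue board. Its origin is that slot's home point, far below it on the slot floor: the origin of a board that is fully home lies here within 2 to 4 mm along x, its front edge 85 before it and the clip roller in its notch. x = rack x. 
- label_green: fixed green sleeve, 36 wide, around the yellow lintel over the slot of the green board. Its origin is that slot's home point, far below it on the slot floor: the origin of a board that is fully home lies here within 2 to 4 mm along x, its front edge 85 before it and the clip roller in its notch. x = rack x. 
- stand: fixed dark wooden bench stand, 130 (x) x 90 (y), with an open groove along its x, 15 wide, floor 10 mm and walls 42 mm above the table; origin at the centre of its underside. The red board stands in it
- board_red: red pattern board: upright rigid panel 170 long (x), 12 thick (y), 110 high (z), black sole shape on both faces, 0.16-0.30 kg. Origin: centre of underside; x points to its notched rear end, z up. Top edge: notch 6 deep at x 50 to 68 mm; 45 degree bevel at the rear corner, x 79 to 85. Starts on edge in the stand, rear end away from the robot; can be gripped from above by its top
- board_blue: blue pattern board: upright rigid panel 170 long (x), 12 thick (y), 110 high (z), black sole shape on both faces, 0.16-0.30 kg. Origin: centre of underside; x points to its notched rear end, z up. Top edge: notch 6 deep at x 50 to 68 mm; 45 degree bevel at the rear corner, x 79 to 85. Starts in its labelled slot, 43 to 70 mm short of home, not clipped
- board_green: green pattern board: upright rigid panel 170 long (x), 12 thick (y), 110 high (z), black sole shape on both faces, 0.16-0.30 kg. Origin: centre of underside; x points to its notched rear end, z up. Top edge: notch 6 deep at x 50 to 68 mm; 45 degree bevel at the rear corner, x 79 to 85. Starts home and clipped in its labelled slot
- clip_left (a joint): spring clip of the left (+y) slot: steel arm hinged behind the yellow lintel, reaching to rack +x, black roller 10 in diameter at its end, at rack x = 62 mm. Rad: 0 = down (at rest or in the notch), about 0.11 = lifted by a board's top, under 0.03 = snapped in. Presses down with 3 to 5 N; passing it takes 5 to 15 N of push
- clip_middle (a joint): spring clip of the middle slot: steel arm hinged behind the yellow lintel, reaching to rack +x, black roller 10 in diameter at its end, at rack x = 62 mm. Rad: 0 = down (at rest or in the notch), about 0.11 = lifted by a board's top, under 0.03 = snapped in. Presses down with 3 to 5 N; passing it takes 5 to 15 N of push
- clip_right (a joint): spring clip of the right (-y) slot: steel arm hinged behind the yellow lintel, reaching to rack +x, black roller 10 in diameter at its end, at rack x = 62 mm. Rad: 0 = down (at rest or in the notch), about 0.11 = lifted by a board's top, under 0.03 = snapped in. Presses down with 3 to 5 N; passing it takes 5 to 15 N of push
- polish_tin: flat black polish tin, 76 in diameter, 26 high, loose on the bench; origin at the centre of its underside
- heel_block: black rubber heel block 75 x 60 x 30, loose; origin at the centre of its underside
- glue_jar: amber jar with white cap, 68 in diameter, 80 high, loose; origin at the centre of its underside
- hammer: hammer lying loose on the bench, about 300 long
- shoe_brush: shoe brush 150 x 50 x 42, light wood on black, loose; origin at the centre of its underside
- dye_bottle: white bottle with black cap, 50 in diameter, 110 high, loose; origin at the centre of its underside
Not all that is in view belongs to the job. There is more than one size of the board_red; the job needs the middle-sized.

How it is judged:
At the end, for the whole second after the job is handed in: Each board in the slot with its colour's label, within 5 mm of home along the rack, 6 mm of the slot's centre line and 4 mm of the slot floor, upright within 0.12 rad, in line with the rack within 0.06 rad, below 0.02 m/s; all three clips below 0.03 rad (x of board_red in the frame of label_red between -0.005 and 0.005 m and y of board_red in the frame of label_red between -0.006 and 0.006 m and z of board_red in the frame of label_red between -0.004 and 0.004 m and angle between each of board_red, board_blue, board_green's own z axis and vertical below 0.12 rad and angle between the x axis of board_red and the x axis of label_red, either way round below 0.06 rad and linear speed of each of board_red, board_blue, board_green below 0.02 m/s and x of board_blue in the frame of label_blue between -0.005 and 0.005 m and y of board_blue in the frame of label_blue between -0.006 and 0.006 m and z of board_blue in the frame of label_blue between -0.004 and 0.004 m and angle between the x axis of board_blue and the x axis of label_blue, either way round below 0.06 rad and x of board_green in the frame of label_green between -0.005 and 0.005 m and y of board_green in the frame of label_green between -0.006 and 0.006 m and z of board_green in the frame of label_green between -0.004 and 0.004 m and angle between the x axis of board_green and the x axis of label_green, either way round below 0.06 rad and value of joint each of clip_left, clip_middle, clip_right below 0.03 rad); the robot touches nothing.
It fails at once if the green board is pulled or pushed out of its place (more than 15 mm) (distance of board_green from where it was at the start of the episode above 0.015 m).
It fails at once if a bystander is disturbed (moved more than 30 mm) (distance of any of polish_tin, heel_block, glue_jar, hammer, shoe_brush, dye_bottle from where it was at the start of the episode above 0.03 m).
It also fails if it takes over 64 s, if anything falls off the work surface, if the arm or the gripper's body presses on something with over 40 N, if the wrist force passes 120 N, or if a joint passes its speed limit or range.

## Working session

There is one attempt and no reset: what is moved stays moved. The work goes in short steps, Python scripts to look and compute and a tool call to move; the robot and the scene stay as the last step left them, time stands still between calls to the robot, and variables do not carry over. Pictures are saved under pics/ and viewed, and the job is handed in when it is done.

Besides the shell and the picture viewer there is one more tool, called after "Emit:" by a JSON object that holds its "op" and its "data", one argument or row to a line. move_arm: Moves the arm, as the interface text tells. Its arguments: {"type":"object","properties":{"series":{"type":"string"},"squeeze":{"type":"number"}},"required":["series"]}

```bash
ls; mkdir -p pics; cat > h.py <<'E'
import numpy as np, cv2, pickle
from workcell import bot, viewer
def snap(name,fn):
    st=bot.read_state(); d=viewer.read_camera(name); p=np.asarray(d['pixels'])
    cv2.imwrite(f'pics/{fn}.png',p[:,:,::-1]); pickle.dump((st,d),open(f'pics/{fn}.pkl','wb')); return st,d
def crop(fn,x0,y0,x1,y1,out):
    im=cv2.imread(f'pics/{fn}.png')[y0:y1,x0:x1]; s=min(800/(x1-x0),600/(y1-y0)); 
    cv2.imwrite(f'pics/{out}.png',cv2.resize(im,None,fx=s,fy=s,interpolation=cv2.INTER_CUBIC)); print('scale',s)
E
python3 - <<'E'
from h import *
for n in ['side','top','wrist']:
    st,d=snap(n,n+'0'); print(n,{k:(np.round(v,4).tolist() if k!='pixels' else v.shape) for k,v in d.items()})
print(st)
E
```

```text
pics
side {'pixels': (384, 512, 3), 'K': [[397.3137, 0.0, 251.773], [0.0, 397.3137, 189.4405], [0.0, 0.0, 1.0]], 'world_to_cam': [[-0.8527, -0.522, -0.0184, 0.4427], [0.3729, -0.6332, 0.6782, -0.2861], [-0.3657, 0.5715, 0.7346, -1.0477], [0.0, 0.0, 0.0, 1.0]]}
top {'pixels': (384, 512, 3), 'K': [[454.4017, 0.0, 251.3245], [0.0, 454.4017, 193.9803], [0.0, 0.0, 1.0]], 'world_to_cam': [[-0.023, -0.9997, 0.0095, -0.0015], [0.9976, -0.0224, 0.0661, -0.5258], [-0.0659, 0.011, 0.9978, -1.6385], [0.0, 0.0, 0.0, 1.0]]}
wrist {'pixels': (384, 512, 3), 'K': [[267.2702, 0.0, 256.1546], [0.0, 267.2702, 195.0038], [0.0, 0.0, 1.0]], 'mount': [[1.0, 0.001, -0.0003, -0.0007], [0.0009, -0.9587, -0.2846, -0.0728], [-0.0005, 0.2846, -0.9587, -0.1539], [0.0, 0.0, 0.0, 1.0]]}
{'time': 0.1, 'q': array([-1.34292147e+00,  2.64697028e-01,  1.60526012e+00, -3.35788847e-05,
        1.27370809e+00, -3.68736334e-02]), 'joint_vel': array([-0.00139409, -0.00132461, -0.00233866,  0.00064637, -0.00127   ,
       -0.00071361]), 'joint_torque': array([-1.60810250e-04, -5.16709185e+01, -3.68590271e+01, -7.18327260e-05,
        6.33862481e-03,  6.41020719e-06]), 'tool_pos': array([ 0.17647151, -0.65080089,  0.21886136]), 'tcp_rot': array([-2.49419092,  1.90800383,  0.00254212]), 'wrist_force': array([-0.90143243,  0.14450744,  0.29866775]), 'torque': array([-0.02000506, -0.01916564, -0.00112281]), 'width': 1.0013556816766318}
```

View pics/side0.png

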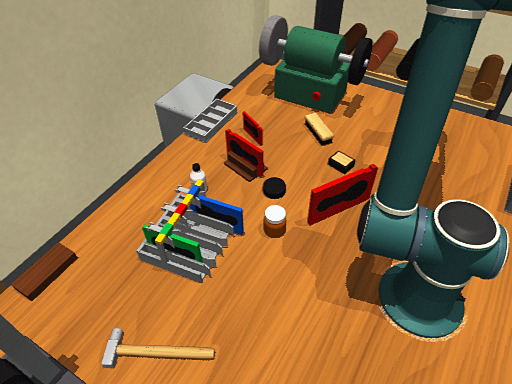

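View pics/top0.png

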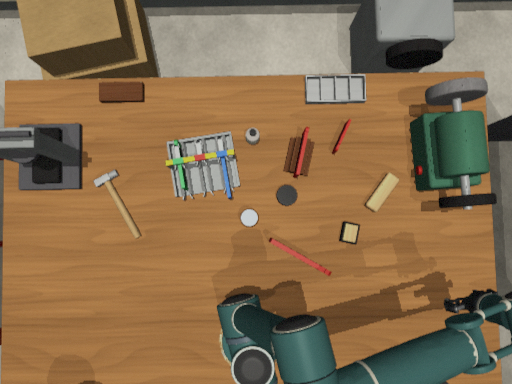

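View pics/wrist0.png

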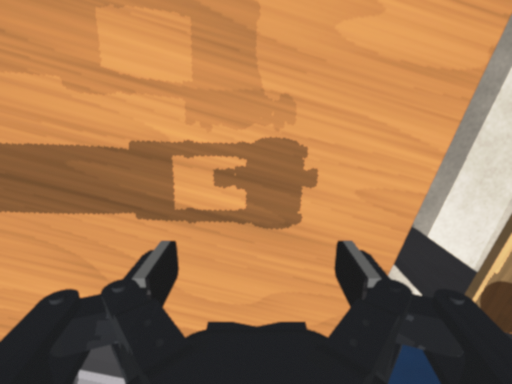

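```bash
python3 - <<'E'
from h import *
crop('top0',155,120,255,205,'t_rack'); crop('top0',255,105,370,190,'t_stand'); crop('side0',120,110,300,290,'s_rack')
E
```

```text
scale 7.0588235294117645
scale 6.956521739130435
scale 3.3333333333333335
```

View pics/t_rack.png

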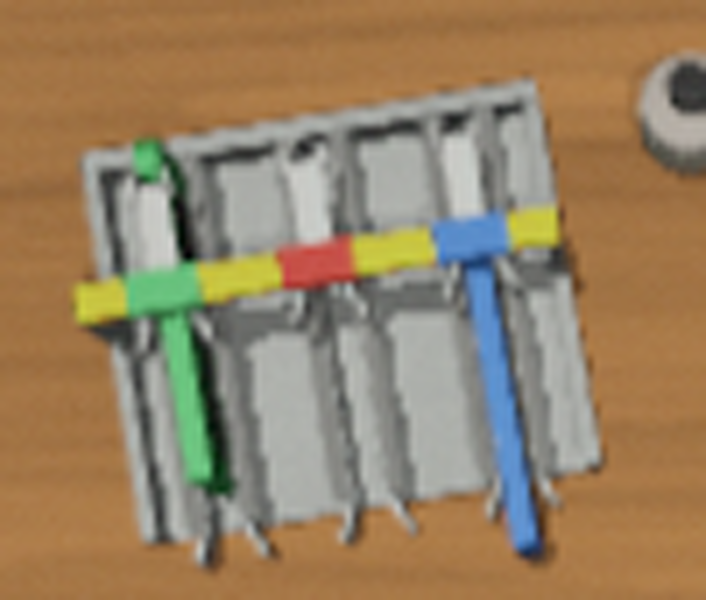

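View pics/t_stand.png

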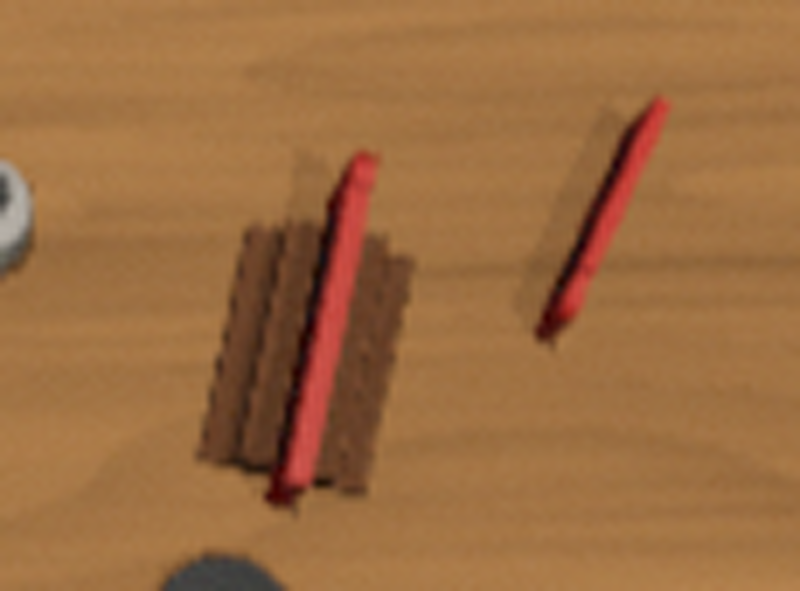

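View pics/s_rack.png

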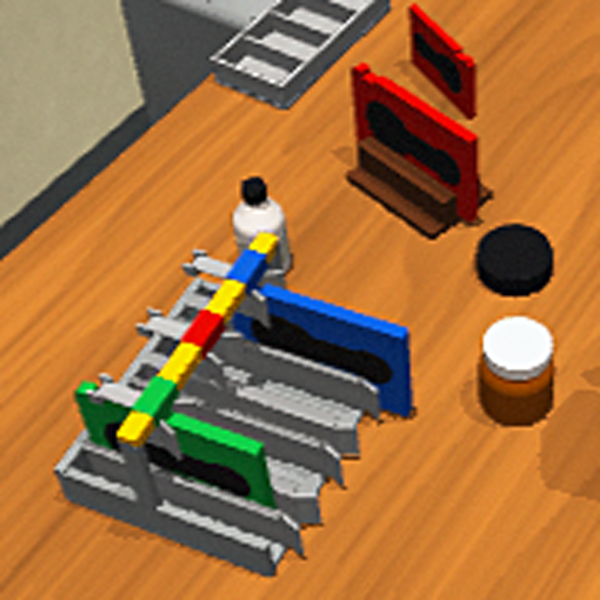

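```bash
cat >> h.py <<'E'
def ray(fn,u,v):
    st,d=pickle.load(open(f'pics/{fn}.pkl','rb')); K=d['K']
    dc=np.array([(u-K[0,2])/K[0,0],-(v-K[1,2])/K[1,1],-1.])
    if 'mount' in d:
        from scipy.spatial.transform import Rotation as R
        T=np.eye(4); T[:3,:3]=R.from_rotvec(st['tcp_rot']).as_matrix(); T[:3,3]=st['tool_pos']; T=T@d['mount']
    else: T=np.linalg.inv(d['world_to_cam'])
    return T[:3,3],T[:3,:3]@dc
def atz(fn,u,v,z):
    o,r=ray(fn,u,v); return o+r*(z-o[2])/r[2]
def proj(fn,p):
    st,d=pickle.load(open(f'pics/{fn}.pkl','rb')); K=d['K']; p=np.atleast_2d(p)
    if 'mount' in d:
        from scipy.spatial.transform import Rotation as R
        T=np.eye(4); T[:3,:3]=R.from_rotvec(st['tcp_rot']).as_matrix(); T[:3,3]=st['tool_pos']; W=np.linalg.inv(T@d['mount'])
    else: W=d['world_to_cam']
    c=p@W[:3,:3].T+W[:3,3]
    return np.c_[K[0,0]*c[:,0]/-c[:,2]+K[0,2], K[1,1]*-c[:,1]/-c[:,2]+K[1,2]]
E
python3 - <<'E'
from h import *
def T(x,y,z,s=7.0588,x0=155,y0=120): return atz('top0',x0+(x+.5)/s-.5,y0+(y+.5)/s-.5,z)[:2]
def S(x,y,z): return T(x,y,z,6.9565,255,105)
def rep(n,a,b):
    d=b-a; print(n,np.round(a,4),np.round(b,4),'len',np.linalg.norm(d).round(4),'ang',np.arctan2(d[1],d[0]).round(4))
rep('red', S(296,483,.12),S(367,158,.12))
rep('green',T(202,480,.118),T(148,150,.118))
rep('blue',T(525,545,.118),T(480,262,.118))
rep('lintel',T(560,225,.141),T(78,300,.141))
rep('labels',T(473,239,.141),T(165,289,.141)); print(T(317,264,.141))
for n,u,v,z in [('dye',252,133,.11),('tin',287,195,.026),('jar',249.5,217.5,.08)]: print(n,atz('top0',u,v,z))
rep('smallred', S(560,310,.08),S(660,105,.08))
# rack base corners
for c in [(83,155),(530,82),(598,465),(150,540)]: print(T(*c,.05))
E
```

```text
red [ 0.584 -0.171] [ 0.7454 -0.2111] len 0.1663 ang -0.2436
green [0.5462 0.2202] [0.7082 0.2443] len 0.1639 ang 0.1481
blue [0.5111 0.0644] [0.6497 0.0836] len 0.1399 ang 0.1375
lintel [0.6633 0.0437] [0.632  0.2751] len 0.2336 ang 1.705
labels [0.6574 0.0855] [0.6365 0.2335] len 0.1494 ang 1.7116
[0.64695073 0.16054025]
dye [ 0.7315101  -0.01965426  0.11      ]
tin [ 0.51844665 -0.14264878  0.026     ]
jar [ 0.43929612 -0.00448662  0.08      ]
smallred [ 0.6737 -0.3124] [ 0.7781 -0.3673] len 0.118 ang -0.4837
[0.71914101 0.28790639]
[0.75192822 0.05976091]
[0.55500653 0.02923806]
[0.52202902 0.25623161]
```

```bash
cat >> h.py <<'E'
from scipy.spatial.transform import Rotation as R
def down(yaw): # tool y along (cos yaw, sin yaw), tool x = left of it, z down
    c,s=np.cos(yaw),np.sin(yaw); return R.from_matrix(np.c_[[-s,c,0],[c,s,0],[0,0,-1]])
def plan(p,yaw,extra=None):
    st=bot.read_state(); R0=R.from_rotvec(st['tcp_rot']); Rt=down(yaw)
    d=R0.as_matrix().T@(np.array(p)-st['tool_pos']); w=(R0.inv()*Rt).as_rotvec()
    print('t',st['time'].__round__(2) if hasattr(st['time'],'__round__') else st['time'],'pos',np.round(st['tool_pos'],4),'yaw',np.round(np.arctan2(*R0.as_matrix()[[1,0],1]),4),'F',np.round(st['wrist_force'],1),'w',round(st['width'],3))
    print('turn',np.round(w/np.deg2rad(120),4),'shift',np.round(d/.1,3))
E
python3 - <<'E'
from h import *
plan([.665,-.191,.30],-.24)
E
```

```text
t 0.15 pos [ 0.1765 -0.6509  0.219 ] yaw -2.8768 F [-0.1  0.  -0.3] w 1.001
turn [-1.100e-03  2.000e-04 -1.259e+00] shift [-3.162 -5.918 -0.804]
```

Emit:
{"op": "move_arm", "data": {
  "series": "0 0 -0.07 -0.2 -0.4 -0.3 1; 0 0 -0.14 -0.4 -0.8 -0.6 1; 0 0 -0.21 -0.53 -1 -0.8 1; 0 0 -0.28 -0.53 -1 -0.8 1; 0 0 -0.35 -0.53 -1 -0.8 1; 0 0 -0.42 -0.53 -1 -0.8 1; 0 0 -0.49 -0.53 -1 -0.8 1; 0 0 -0.56 -0.53 -1 -0.8 1"
}}

```text
time: 0.95
tool_pos: [0.2593, -0.5738, 0.2996]
tcp_rot: [-3.135, 0.199, 0.001]
wrist_force: [-0.2, 0.3, 0.3]
width: 0.999
```

```bash
python3 - <<'E'
from h import *
plan([.665,-.191,.30],-.24)
E
```

```text
t 0.95 pos [ 0.2593 -0.5738  0.2996] yaw -1.6977 F [-0.2  0.3  0.3] w 0.999
turn [-4.00e-04 -1.00e-04 -6.96e-01] shift [ 3.540e+00 -4.311e+00 -2.000e-03]
```

Emit:
{"op": "move_arm", "data": {
  "series": "0 0 -0.07 0.3 -0.35 0 1; 0 0 -0.14 0.6 -0.7 0 1; 0 0 -0.21 0.82 -1 0 1; 0 0 -0.28 0.82 -1 0 1; 0 0 -0.35 0.82 -1 0 1; 0 0 -0.42 0.82 -1 0 1; 0 0 -0.49 0.82 -1 0 1; 0 0 -0.56 0.82 -1 0 1"
}}

```text
time: 1.75
tool_pos: [0.3538, -0.4856, 0.2996]
tcp_rot: [-2.721, -1.569, 0.0]
wrist_force: [0.3, -0.8, 1.3]
width: 1.0
```

```bash
python3 - <<'E'
from h import *
plan([.665,-.191,.30],-.24)
E
```

```text
t 1.75 pos [ 0.3538 -0.4856  0.2996] yaw -0.5248 F [ 0.3 -0.8  1.3] w 1.0
turn [-0.0003 -0.0002 -0.136 ] shift [ 4.108e+00  1.218e+00 -3.000e-03]
```

Emit:
{"op": "move_arm", "data": {
  "series": "0 0 -0.07 0.4 0.12 0 1; 0 0 -0.136 0.8 0.24 0 1; 0 0 -0.136 1 0.3 0 1; 0 0 -0.136 1 0.3 0 1; 0 0 -0.136 1 0.3 0 1; 0 0 -0.136 1 0.3 0 1; 0 0 -0.136 1 0.3 0 1; 0 0 -0.136 1 0.3 0 1"
}}

```text
time: 2.55
tool_pos: [0.4296, -0.4156, 0.3]
tcp_rot: [-2.479, -1.93, 0.0]
wrist_force: [-0.1, -0.0, 0.7]
width: 1.0
```

```bash
python3 - <<'E'
from h import *
plan([.665,-.191,.30],-.24)
E
```

```text
t 2.55 pos [ 0.4296 -0.4156  0.3   ] yaw -0.2477 F [-0.1 -0.   0.7] w 1.0
turn [-0.0001  0.     -0.0037] shift [ 2.754  1.731 -0.   ]
```

Emit:
{"op": "move_arm", "data": {
  "series": "0 0 0 0.4 0.24 0 1; 0 0 0 0.8 0.48 0 1; 0 0 0 1 0.6 0 1; 0 0 0 1 0.6 0 1; 0 0 0 1 0.6 0 1; 0 0 0 1 0.6 0 1; 0 0 0 1 0.6 0 1; 0 0 0 1 0.6 0 1"
}}

```text
time: 3.35
tool_pos: [0.5122, -0.3334, 0.3001]
tcp_rot: [2.479, 1.93, -0.0]
wrist_force: [0.6, 1.4, -0.4]
width: 1.004
```

Emit:
{"op": "move_arm", "data": {
  "series": "0 0 0 0.4 0.24 0 1; 0 0 0 0.8 0.48 0 1; 0 0 0 1 0.6 0 1; 0 0 0 1 0.6 0 1; 0 0 0 1 0.6 0 1; 0 0 0 1 0.6 0 1; 0 0 0 1 0.6 0 1; 0 0 0 1 0.6 0 1"
}}

```text
time: 4.15
tool_pos: [0.5948, -0.2511, 0.3002]
tcp_rot: [2.479, 1.93, -0.0]
wrist_force: [0.9, -0.1, 0.1]
width: 1.001
```

Emit:
{"op": "move_arm", "data": {
  "series": "0 0 0 0.4 0.2 0 1; 0 0 0 0.75 0.3 0 1; 0 0 0 0.75 0.3 0 1; 0 0 0 0.75 0.3 0 1; 0 0 0 0.75 0.3 0 1; 0 0 0 0.75 0.3 0 1; 0 0 0 0.75 0.3 0 1; 0 0 0 0.75 0.3 0 1"
}}

```text
time: 4.95
tool_pos: [0.6425, -0.1855, 0.3002]
tcp_rot: [2.478, 1.93, -0.0]
wrist_force: [-0.2, 0.7, 0.4]
width: 1.002
```

```bash
python3 - <<'E'
from h import *
snap('wrist','w1'); plan([.63,-.182,.30],-.24)
E
```

```text
t 5.0 pos [ 0.6426 -0.1853  0.3002] yaw -0.2471 F [0.3 0.9 0.1] w 1.005
turn [ 0.0001  0.     -0.0034] shift [ 0.001 -0.13   0.002]
```

View pics/w1.png

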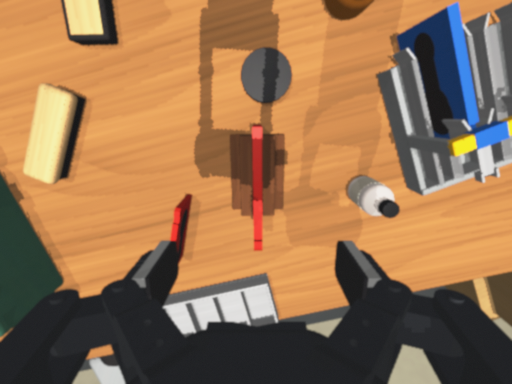

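```bash
python3 - <<'E'
from h import *
crop('w1',210,110,310,260,'w1c'); crop('w1',370,0,512,200,'w1r')
E
```

```text
scale 4.0
scale 3.0
```

View pics/w1c.png

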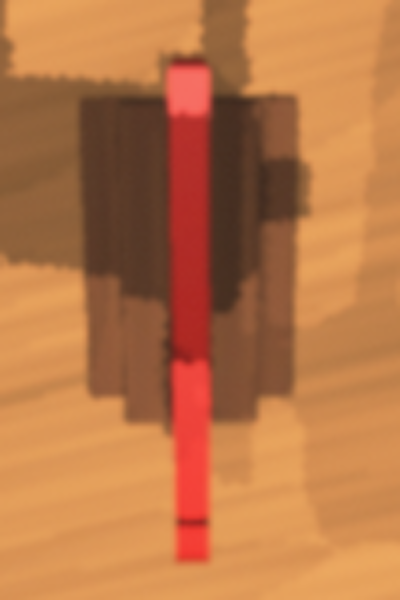

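View pics/w1r.png

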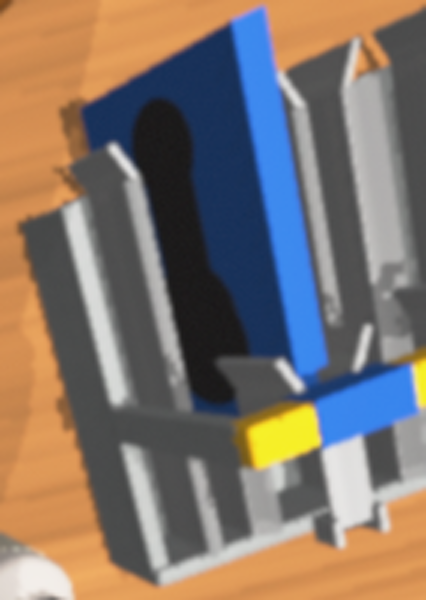

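```bash
python3 - <<'E'
from h import *
f=lambda x,y,z:atz('w1',210+(x+.5)/4-.5,110+(y+.5)/4-.5,z)[:2]
def rep(n,a,b):
    d=b-a; print(n,np.round(a,4),np.round(b,4),'len',np.linalg.norm(d).round(4),'ang',np.arctan2(d[1],d[0]).round(4))
rep('red',f(189,66,.12),f(193,559,.117))
rep('red edgeL',f(168,67,.12),f(176,555,.12)); rep('edgeR',f(211,67,.12),f(209,555,.12))
g=lambda x,y,z:atz('w1',370+(x+.5)/3-.5,(y+.5)/3-.5,z)[:2]
rep('blue',g(250,15,.118),g(313,372,.118))
rep('blueL',g(231,22,.118),g(298,378,.118)); 
rep('blueR',g(266,8,.118),g(327,364,.118)); 
print(g(316,400,.14),g(415,362,.14))
E
```

```text
red [ 0.5846 -0.1692] [ 0.7474 -0.2089] len 0.1675 ang -0.239
red edgeL [ 0.5834 -0.1755] [ 0.7429 -0.2139] len 0.1641 ang -0.2361
edgeR [ 0.5866 -0.1629] [ 0.7457 -0.2028] len 0.1641 ang -0.2457
blue [0.5134 0.0676] [0.6467 0.0872] len 0.1348 ang 0.1459
blueL [0.5139 0.0609] [0.6477 0.0813] len 0.1353 ang 0.1513
blueR [0.5126 0.0733] [0.6449 0.0928] len 0.1338 ang 0.146
[0.65275105 0.07151424] [0.64755429 0.10797481]
```

```bash
python3 - <<'E'
from h import *
plan([.6233,-.179,.108],-.241)
E
```

```text
t 5.0 pos [ 0.6426 -0.1853  0.3002] yaw -0.2471 F [0.3 0.9 0.1] w 1.005
turn [ 0.0001  0.     -0.0029] shift [ 0.014 -0.203  1.922]
```

Emit:
{"op": "move_arm", "data": {
  "series": "0 0 -0.003 0.014 -0.2 0.3 1; 0 0 -0.003 0.014 -0.2 0.6 1; 0 0 -0.003 0.014 -0.2 0.9 0.5; 0 0 -0.003 0.014 -0.2 1 0.2; 0 0 -0.003 0.014 -0.2 1 0.2; 0 0 -0.003 0.014 -0.2 1 0.2; 0 0 -0.003 0.014 -0.2 1 0.2; 0 0 -0.003 0.014 -0.2 1 0.2",
  "squeeze": 70
}}

```text
time: 5.8
tool_pos: [0.6251, -0.1789, 0.2022]
tcp_rot: [2.469, 1.938, 0.003]
wrist_force: [-1.1, -0.2, 0.5]
width: 0.604
```

```bash
python3 - <<'E'
from h import *
snap('wrist','w2'); plan([.6233,-.179,.108],-.241)
E
```

```text
t 5.85 pos [ 0.6248 -0.1788  0.2019] yaw -0.2399 F [-0.2 -0.2  0.2] w 0.6
turn [0.0014 0.0001 0.0005] shift [-0.005 -0.017  0.939]
```

View pics/w2.png

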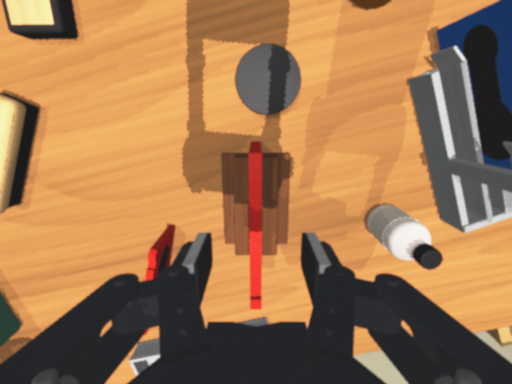

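Emit:
{"op": "move_arm", "data": {
  "series": "0 0 0 -0.005 -0.015 0.3 0.2; 0 0 0 -0.005 -0.015 0.6 0.2; 0 0 0 -0.005 -0.015 0.85 0.2; 0 0 0 -0.005 -0.015 0.94 0.2; 0 0 0 -0.005 -0.015 0.94 0.2; 0 0 0 -0.005 -0.015 0.94 -1; 0 0 0 -0.005 -0.015 0.94 -1; 0 0 0 -0.005 -0.015 0.94 -1",
  "squeeze": 70
}}

```text
time: 6.65
tool_pos: [0.6236, -0.1791, 0.1082]
tcp_rot: [2.469, 1.938, 0.003]
wrist_force: [-1.0, -0.2, 6.2]
width: 0.098
```

Emit:
{"op": "move_arm", "data": {
  "series": "0 0 0 0 0 0 -1; 0 0 0 0 0 0 -1; 0 0 0 0 0 0 -1; 0 0 0 0 0 -0.1 -1; 0 0 0 0 0 -0.3 -1; 0 0 0 0 0 -0.6 -1; 0 0 0 0 0 -0.9 -1; 0 0 0 0 0 -1 -1",
  "squeeze": 70
}}

```text
time: 7.45
tool_pos: [0.6242, -0.1792, 0.2107]
tcp_rot: [2.467, 1.936, 0.006]
wrist_force: [0.5, -0.2, 0.5]
width: -0.002
```

```bash
python3 - <<'E'
from h import *
snap('wrist','w3');snap('side','s3'); plan([.6233,-.179,.108],-.241)
E
```

```text
t 7.55 pos [ 0.6236 -0.179   0.2087] yaw -0.2399 F [0.7 1.3 0.6] w -0.003
turn [0.0022 0.0001 0.0005] shift [-0.    -0.007  1.007]
```

View pics/w3.png

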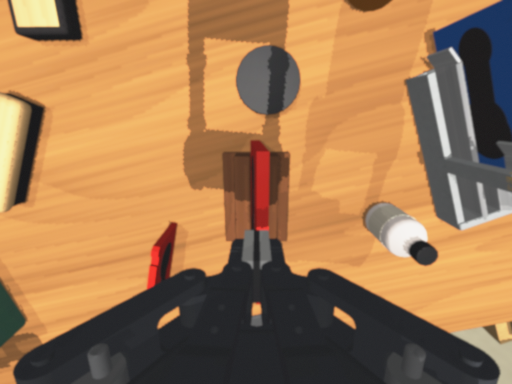

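View pics/s3.png

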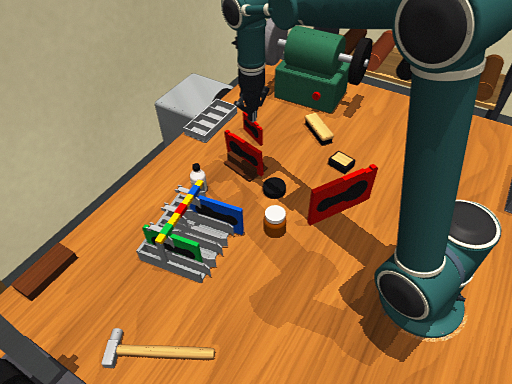

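```bash
python3 - <<'E'
from h import *
crop('s3',190,60,310,190,'s3c'); crop('s3',190,60,310,190,'s3c')
c,s=np.cos(-.241),np.sin(-.241)
P=lambda x,y,z:[.667+c*x-s*y,-.190+s*x+c*y,z]
print(proj('s3',[[.6236,-.179,.2087],[.6236,-.179,.187]]))
print(proj('s3',[P(-.085,0,.12),P(.085,0,.12),P(-.085,0,.01),P(.085,0,.01)]))
print(proj('side0',[P(-.085,0,.12),P(.085,0,.12),P(-.085,0,.01),P(.085,0,.01)]))
E
```

```text
scale 4.615384615384615
scale 4.615384615384615
[[251.93450681 124.11472063]
 [252.06059767 129.66697585]]
[[261.36376707 151.67708392]
 [225.67582245 128.4007709 ]
 [261.38677242 175.87395167]
 [227.70756432 152.49929529]]
[[261.36376707 151.67708392]
 [225.67582245 128.4007709 ]
 [261.38677242 175.87395167]
 [227.70756432 152.49929529]]
```

View pics/s3c.png

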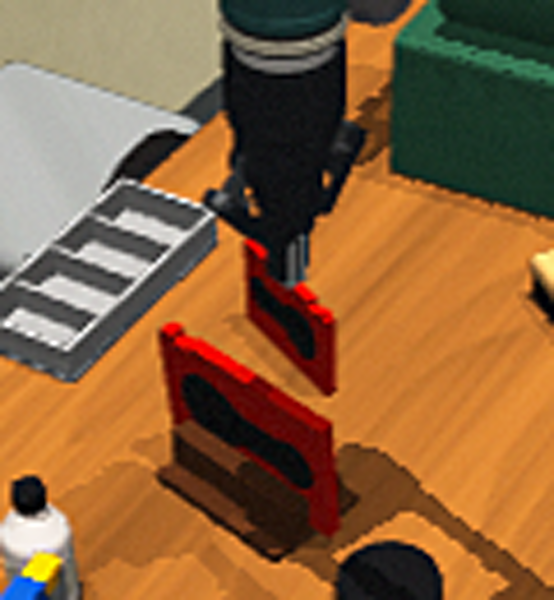

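```bash
python3 - <<'E'
from h import *
st,d=pickle.load(open('pics/w3.pkl','rb')); R0=R.from_rotvec(st['tcp_rot']).as_matrix()
for z in [-.05,-.03,-.01,0,.003,.022]: print(z,proj('w3',st['tool_pos']+R0@[0,0,z]),proj('s3',st['tool_pos']+R0@[0,0,z]))
crop('w3',200,120,320,330,'w3c'); print(st['q'],st['tool_pos'])
E
```

```text
-0.05 [[254.68692677 283.81576244]] [[251.54045647 110.1654153 ]]
-0.03 [[254.89266609 260.65961533]] [[251.63719852 115.60153597]]
-0.01 [[255.04872233 243.09534376]] [[251.73159302 120.9057436 ]]
0 [[255.11342305 235.81321953]] [[251.77793649 123.50987145]]
0.003 [[255.13142075 233.78756159]] [[251.79173074 124.28499681]]
0.022 [[255.23271818 222.38644428]] [[251.87795055 129.12985304]]
scale 2.857142857142857
[-3.17978758e-01  2.17708497e-01  1.67818356e+00  1.72108925e-04
  1.23932578e+00 -1.64885214e+00] [ 0.62424136 -0.17919198  0.21065085]
```

View pics/w3c.png

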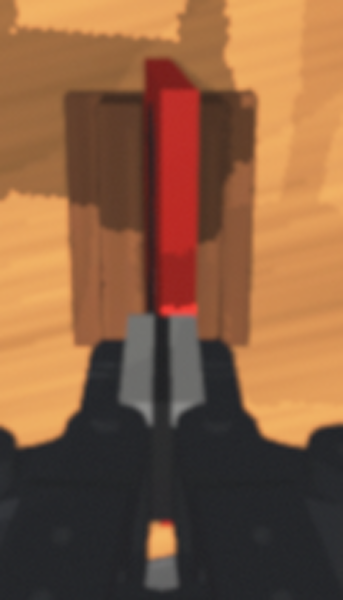

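```bash
python3 - <<'E'
from h import *
st,d=pickle.load(open('pics/w3.pkl','rb')); R0=R.from_rotvec(st['tcp_rot']).as_matrix()
for z in [-.04,-.03,-.02,-.01,0,.01,.022]: print(z,[proj('w3',st['tool_pos']+R0@[x,-.011,z]).round(1).tolist() for x in (-.013,.013)],proj('s3',st['tool_pos']+R0@[0,-.011,z]).round(1))
crop('s3',230,90,280,130,'s3d'); crop('w3',215,200,305,260,'w3d')
E
```

```text
-0.04 [[[227.3, 251.1]], [[282.1, 251.0]]] [[254.2 114.5]]
-0.03 [[[229.4, 241.5]], [[280.3, 241.5]]] [[254.2 117.2]]
-0.02 [[[231.1, 233.2]], [[278.7, 233.2]]] [[254.2 119.8]]
-0.01 [[[232.7, 226.0]], [[277.3, 225.9]]] [[254.3 122.5]]
0 [[[234.0, 219.5]], [[276.1, 219.5]]] [[254.3 125.1]]
0.01 [[[235.3, 213.8]], [[275.0, 213.8]]] [[254.3 127.6]]
0.022 [[[236.5, 207.7]], [[273.9, 207.7]]] [[254.4 130.7]]
scale 15.0
scale 8.88888888888889
```

View pics/s3d.png

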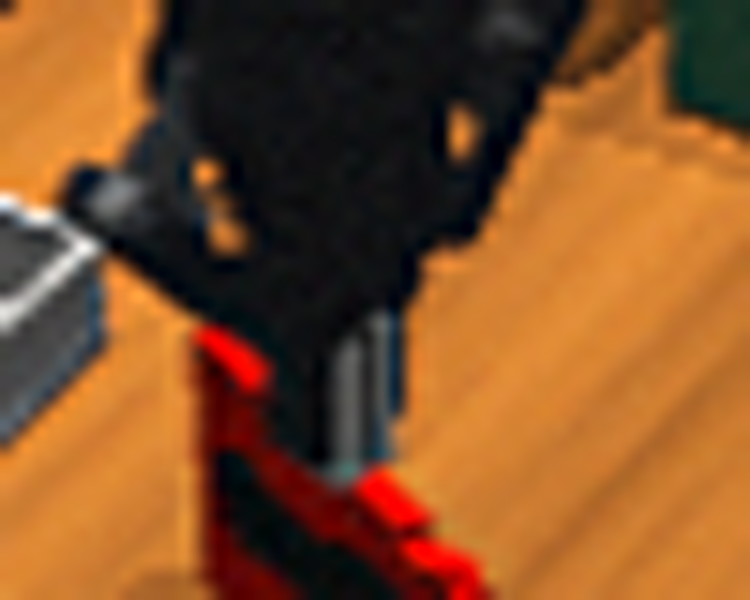

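View pics/w3d.png

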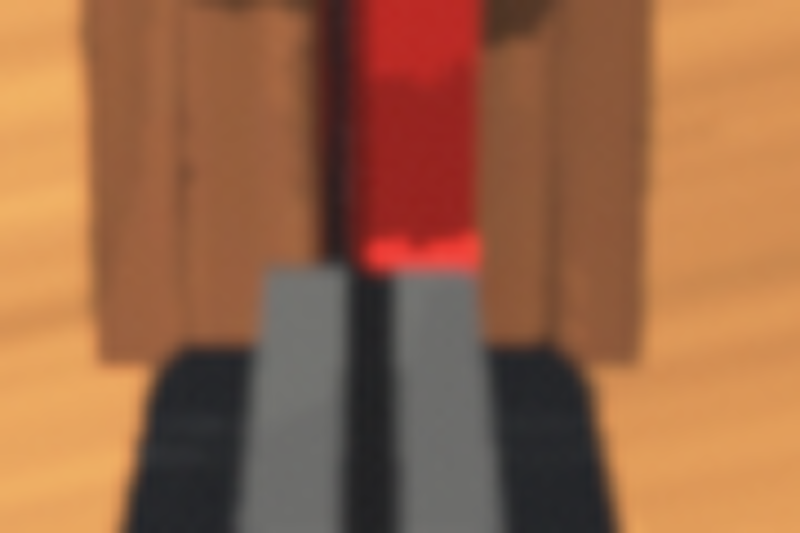

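```bash
python3 - <<'E'
from h import *
s=2.85714
f=lambda x,y,z:atz('w3',200+(x+.5)/s-.5,120+(y+.5)/s-.5,z)[:2]
for p in [(160,90),(197,90),(160,300),(197,300)]: print(f(*p,.119).round(4))
print(proj('w3',[.5845,-.1695,.12]))
m0=(f(160,90,.119)+f(197,90,.119))/2; m1=(f(160,300,.119)+f(197,300,.119))/2
d=m1-m0; print(m0,m1,np.arctan2(d[1],d[0]))
yaw=-.241; n=np.array([-np.sin(yaw),np.cos(yaw)]); print('offset', (m0-[.5845,-.1695])@n,(m1-[.5845,-.1695])@n)
E
```

```text
[ 0.5847 -0.1693]
[ 0.5876 -0.1578]
[ 0.6553 -0.1867]
[ 0.6583 -0.1742]
[[255.40349254 151.10981227]]
[ 0.58615655 -0.16356684] [ 0.65681477 -0.18043128] -0.23429296532588467
offset 0.006157062389886501 0.00664427729381191
```

```bash
python3 - <<'E'
from h import *
plan([.6245,-.1741,.076],-.241)
E
```

```text
t 7.55 pos [ 0.6236 -0.179   0.2087] yaw -0.2399 F [0.7 1.3 0.6] w -0.003
turn [0.0022 0.0001 0.0005] shift [ 0.05  -0.009  1.327]
```

Emit:
{"op": "move_arm", "data": {
  "series": "0.002 0 0 0.05 -0.01 0 0.2; 0.002 0 0 0.05 -0.01 0 0.2; 0.002 0 0 0.05 -0.01 0 0.2; 0.002 0 0 0.05 -0.01 0.2 0.2; 0.002 0 0 0.05 -0.01 0.5 0.2; 0.002 0 0 0.05 -0.01 0.75 0.2; 0.002 0 0 0.05 -0.01 0.93 0.2; 0.002 0 0 0.05 -0.01 1 0.2"
}}

```text
time: 8.35
tool_pos: [0.6199, -0.1727, 0.1021]
tcp_rot: [-2.465, -1.934, 0.01]
wrist_force: [-0.8, -0.0, 0.1]
width: 0.606
```

Emit:
{"op": "move_arm", "data": {
  "series": "0 0 0 0 0 0.15 0.2; 0 0 0 0 0 0.25 0.2; 0 0 0 0 0 0.32 0.2; 0 0 0 0 0 0.32 0.2; 0 0 0 0 0 0.32 -1; 0 0 0 0 0 0.32 -1; 0 0 0 0 0 0.32 -1; 0 0 0 0 0 0.32 -1",
  "squeeze": 70
}}

```text
time: 9.15
tool_pos: [0.6224, -0.1762, 0.0751]
tcp_rot: [2.469, 1.941, -0.008]
wrist_force: [-1.1, -6.6, 0.8]
width: 0.128
```

```bash
python3 - <<'E'
from h import *
snap('wrist','w4');plan([.6245,-.1741,.076],-.241)
E
```

```text
t 9.2 pos [ 0.6225 -0.1762  0.0751] yaw -0.2389 F [-1.6 -6.9  0. ] w 0.13
turn [-0.0011  0.002   0.001 ] shift [ 0.025  0.015 -0.01 ]
```

View pics/w4.png

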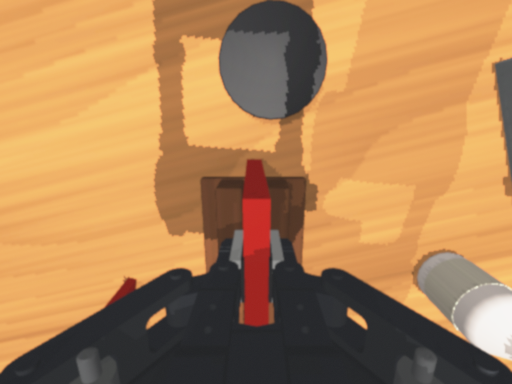

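Emit:
{"op": "move_arm", "data": {
  "series": "0 0 0 0 0 -0.05 -1; 0 0 0 0 0 -0.2 -1; 0 0 0 0 0 -0.4 -1; 0 0 0 0 0 -0.6 -1; 0 0 0 0 0 -0.8 -1; 0 0 0 0 0 -1 -1; 0 0 0 0 0 -1 -1; 0 0 0 0 0 -1 -1",
  "squeeze": 80
}}

```text
time: 10.0
tool_pos: [0.6227, -0.1736, 0.174]
tcp_rot: [-2.469, -1.938, 0.004]
wrist_force: [-0.2, -0.1, -3.1]
width: 0.129
```

```bash
python3 - <<'E'
from h import *
snap('side','s5');snap('wrist','w5');plan([.6245,-.1741,.076],-.241)
crop('s5',170,60,310,200,'s5c')
E
```

```text
t 10.1 pos [ 0.6215 -0.1732  0.1722] yaw -0.2399 F [ 0.1  0.3 -2.6] w 0.133
turn [-0.0034 -0.0001  0.0005] shift [-0.002  0.038  0.962]
scale 4.285714285714286
```

View pics/s5c.png

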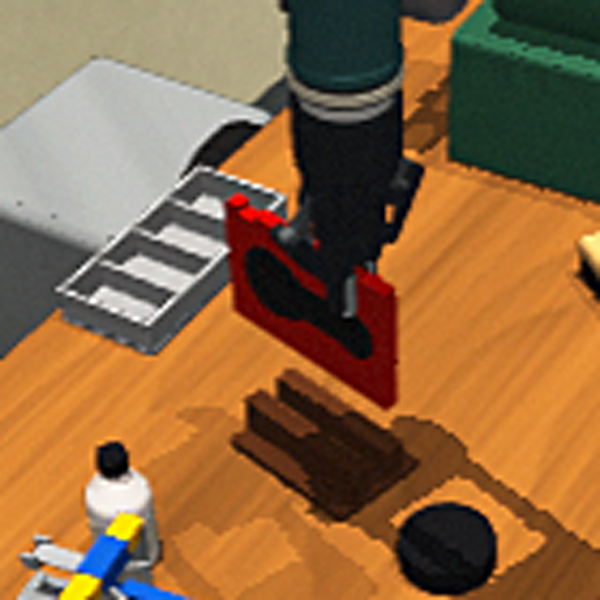

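View pics/w5.png

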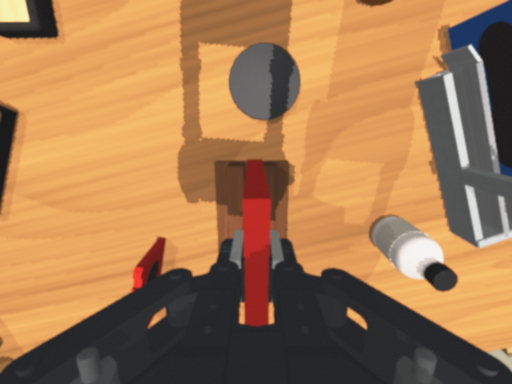

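```bash
python3 - <<'E'
from h import *
crop('w5',225,150,290,340,'w5c')
st,d=pickle.load(open('pics/w5.pkl','rb')); R0=R.from_rotvec(st['tcp_rot']).as_matrix()
print(st['tool_pos'])
for u,v in [(242.5,198),(269.5,198),(256,198),(257,326)]:
    print((R0.T@(atz('w5',u,v,.217)-st['tool_pos'])).round(4))
# consistency: bottom front edge
print((R0.T@(atz('w5',256,161,.107)-st['tool_pos'])).round(4))
print(R0.round(4))
E
```

```text
scale 3.1578947368421053
[ 0.6219113  -0.17332152  0.1728478 ]
[-0.0052 -0.0386 -0.0439]
[ 0.0064 -0.0386 -0.0439]
[ 0.0006 -0.0386 -0.0439]
[ 0.0011  0.0285 -0.0443]
[ 0.0006 -0.0365  0.0661]
[[ 2.376e-01  9.713e-01 -5.800e-03]
 [ 9.714e-01 -2.376e-01  1.600e-03]
 [ 2.000e-04 -6.000e-03 -1.000e+00]]
```

View pics/w5c.png

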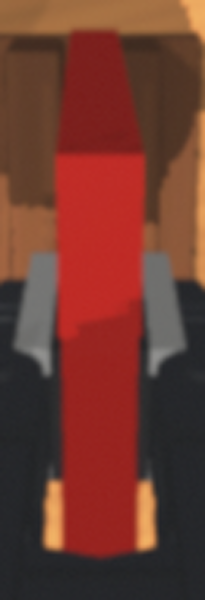

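Emit:
{"op": "move_arm", "data": {
  "series": "0 0 0 0.2 -0.15 -0.3 -1; 0 0 0 0.4 -0.3 -0.45 -1; 0 0 -0.03 0.6 -0.5 -0.45 -1; 0 0 -0.08 0.8 -0.7 -0.45 -1; 0 0 -0.13 1 -0.85 -0.45 -1; 0 0 -0.18 1 -1 -0.45 -1; 0 0 -0.182 1 -1 -0.45 -1; 0 0 -0.182 1 -1 -0.45 -1"
}}

```text
time: 10.9
tool_pos: [0.549, -0.0527, 0.2183]
tcp_rot: [-2.058, -2.368, 0.004]
wrist_force: [0.8, 0.4, -3.5]
width: 0.132
```

```bash
python3 - <<'E'
from h import *
plan([.4816,.1364,.215],.141)
E
```

```text
t 10.9 pos [ 0.549  -0.0527  0.2183] yaw 0.1398 F [ 0.8  0.4 -3.5] w 0.132
turn [-0.0025 -0.0008 -0.0006] shift [ 1.966 -0.404  0.039]
```

Emit:
{"op": "move_arm", "data": {
  "series": "-0.002 0 0 0.3 -0.1 0.03 -1; -0.002 0 0 0.6 -0.2 0.03 -1; -0.002 0 0 0.8 -0.3 0.03 -1; -0.002 0 0 1 -0.4 0.03 -1; -0.002 0 0 1 -0.4 0.03 -1; -0.002 0 0 1 -0.4 0.03 -1; -0.002 0 0 1 -0.4 0.03 -1; -0.002 0 0 1 -0.4 0.03 -1"
}}

```text
time: 11.7
tool_pos: [0.4965, 0.0398, 0.2167]
tcp_rot: [-2.06, -2.37, -0.002]
wrist_force: [-0.1, 0.5, -3.0]
width: 0.126
```

Emit:
{"op": "move_arm", "data": {
  "series": "0 0 0 0.3 0 0 -1; 0 0 0 0.6 0 0 -1; 0 0 0 0.8 0 0 -1; 0 0 0 0.95 0 0 -1; 0 0 0 0.95 0 0 -1; 0 0 0 0.95 0 0 -1; 0 0 0 0.95 0 0 -1; 0 0 0 0.95 0 0 -1"
}}

```text
time: 12.5
tool_pos: [0.4827, 0.1339, 0.2169]
tcp_rot: [-2.06, -2.371, -0.002]
wrist_force: [1.3, 0.8, -2.3]
width: 0.127
```

```bash
python3 - <<'E'
from h import *
snap('top','t6');snap('wrist','w6');snap('side','s6');plan([.4816,.1364,.215],.141)
crop('t6',140,100,270,230,'t6c')
crop('s6',110,120,290,300,'s6c')
E
```

```text
t 12.65 pos [0.4826 0.1341 0.217 ] yaw 0.1403 F [ 0.2 -0.2 -2.2] w 0.131
turn [ 0.0002 -0.0007 -0.0003] shift [ 0.024 -0.007  0.02 ]
scale 4.615384615384615
scale 3.3333333333333335
```

View pics/t6c.png

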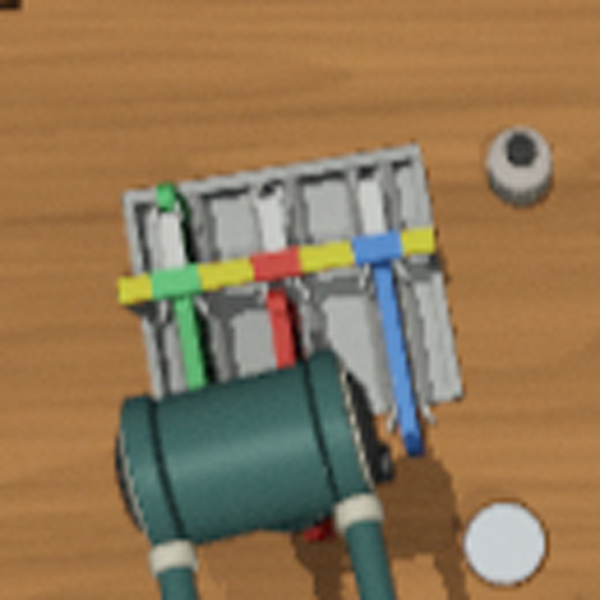

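View pics/w6.png

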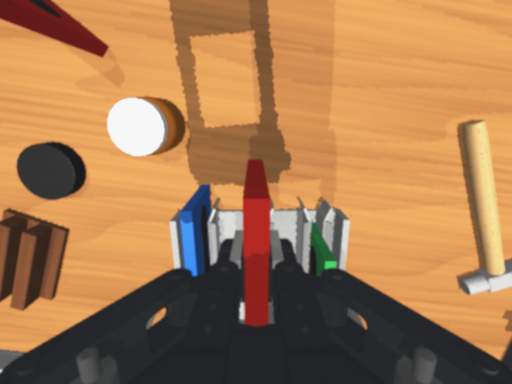

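View pics/s6c.png

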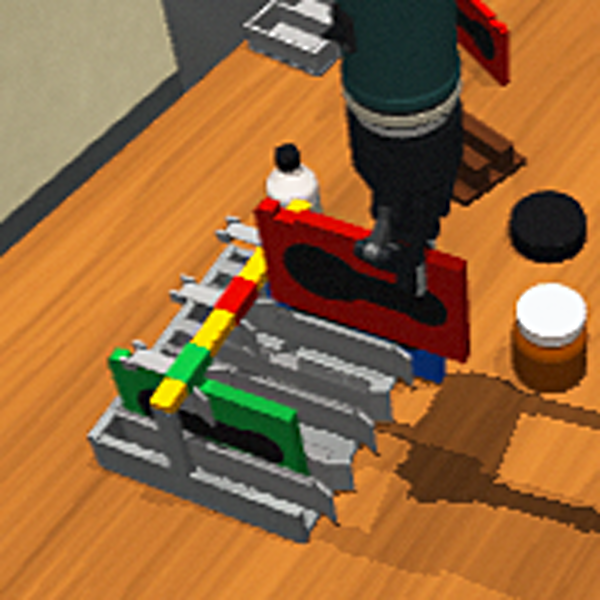

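```bash
python3 - <<'E'
from h import *
crop('w6',160,170,360,290,'w6c')
E
```

```text
scale 4.0
```

View pics/w6c.png

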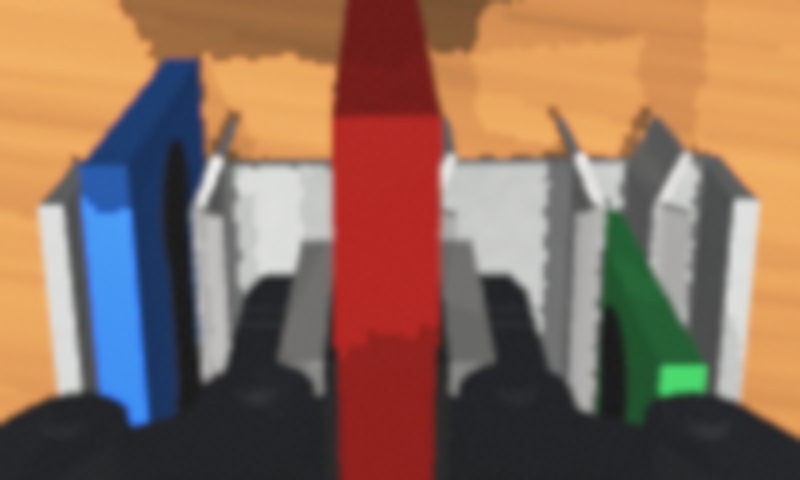

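```bash
python3 - <<'E'
from h import *
f=lambda x,y,z:atz('w6',160+(x+.5)/4-.5,170+(y+.5)/4-.5,z)[:2]
g=f(683,365,.118);b=f(104,165,.118); b2=f(138,422,.118); 
print('green front',g,'blue',b,b2,np.arctan2(*(b2-b)[::-1]))
for psi in (.137,.141,.145):
    e=np.array([np.cos(psi),np.sin(psi)]); n=np.array([-e[1],e[0]])
    print(psi,'lat sep',(g-b)@n,'x sep',(g-b)@e,'mid lateral at red board line: n.p=',(g+b)@n/2,'H n:',np.array([.641,.159])@n)
L,Rr=f(40,205,.05),f(760,200,.05); print(L,Rr,np.linalg.norm(L-Rr),np.arctan2(*(Rr-L)[::-1])-np.pi/2)
st,d=pickle.load(open('pics/w6.pkl','rb')); R0=R.from_rotvec(st['tcp_rot']).as_matrix(); print(R0.round(4),st['tool_pos'])
# red board front top/bottom center px
print((R0.T@(atz('w6',160+386.5/4,170+115/4,.217+.0445)-st['tool_pos'])).round(4))
E
```

```text
green front [0.54717441 0.22363852] blue [0.51184805 0.06721923] [0.58464746 0.08107878] 0.18812857133108682
0.137 lat sep 0.15012907694636993 x sep 0.05635782867011947 mid lateral at red board line: n.p= 0.07174990697216221 H n: 0.06996764539393449
0.141 lat sep 0.14990244520182497 x sep 0.0569578925145012 mid lateral at red board line: n.p= 0.06957169362285825 H n: 0.06734025721293835
0.145 lat sep 0.14967341502135467 x sep 0.0575570450338178 mid lateral at red board line: n.p= 0.06739236712794053 H n: 0.06471179158926334
[0.55560917 0.03229164] [0.52177613 0.26188277] 0.2320705965360399 0.14630915910262154
[[-1.396e-01  9.902e-01  1.000e-04]
 [ 9.902e-01  1.396e-01  1.400e-03]
 [ 1.400e-03  3.000e-04 -1.000e+00]] [0.4826588  0.13397181 0.21694642]
[ 0.0009 -0.0382 -0.0446]
```

Emit:
{"op": "move_arm", "data": {
  "series": "0 0 0 0.033 -0.05 0.1 -1; 0 0 0 0.033 -0.05 0.3 -1; 0 0 0 0.033 -0.05 0.5 -1; 0 0 0 0.033 -0.05 0.7 -1; 0 0 0 0.033 -0.05 0.8 -1; 0 0 0 0.033 -0.05 0.85 -1; 0 0 0 0.033 -0.05 0.85 -1; 0 0 0 0.033 -0.05 0.85 -1"
}}

```text
time: 13.45
tool_pos: [0.4778, 0.1376, 0.1328]
tcp_rot: [-2.059, -2.372, -0.004]
wrist_force: [-0.4, -0.1, -2.6]
width: 0.129
```

```bash
python3 - <<'E'
from h import *
snap('top','t7');snap('wrist','w7');snap('side','s7');plan([.4816,.1364,.215],.141)
crop('t7',140,100,270,230,'t7c')
crop('w7',160,130,360,290,'w7c')
crop('s7',110,120,290,300,'s7c')
E
```

```text
t 13.6 pos [0.478  0.1376 0.1331] yaw 0.1412 F [ 0.3 -0.7 -3.3] w 0.129
turn [ 0.0011 -0.0008  0.0001] shift [-0.016  0.036 -0.819]
scale 4.615384615384615
scale 3.75
scale 3.3333333333333335
```

View pics/t7c.png

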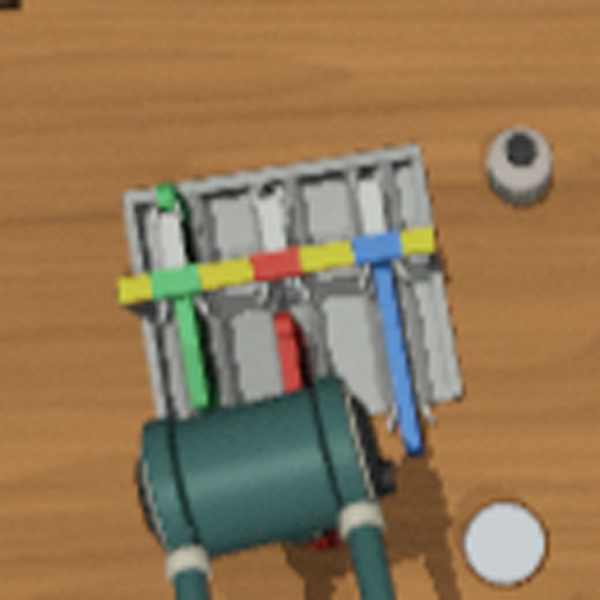

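View pics/w7c.png

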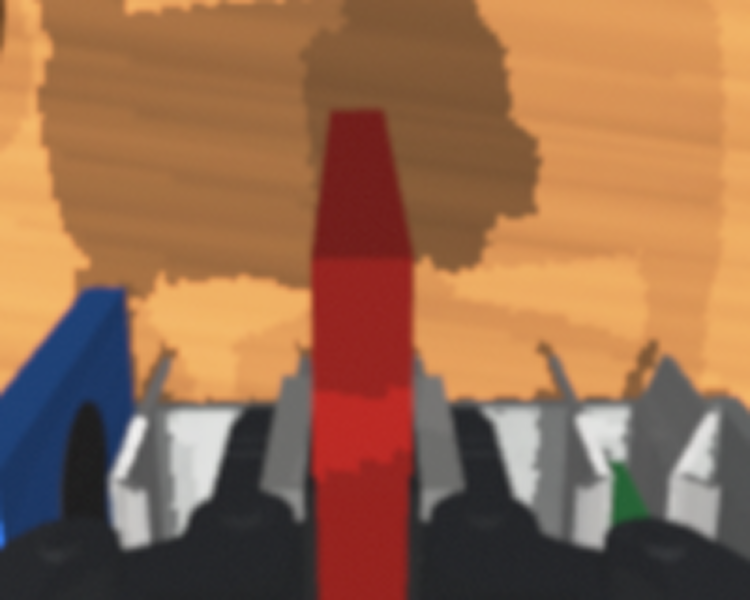

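View pics/s7c.png

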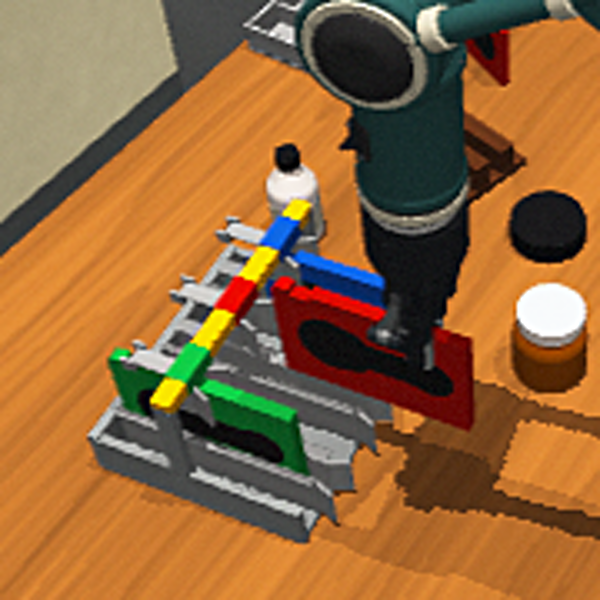

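Emit:
{"op": "move_arm", "data": {
  "series": "0 0 0 0 0 0.08 -1; 0 0 0 0 0 0.16 -1; 0 0 0 0 0 0.24 -1; 0 0 0 0 0 0.32 -1; 0 0 0 0 0 0.4 -1; 0 0 0 0 0 0.48 -1; 0 0 0 0 0 0.54 -1; 0 0 0 0 0 0.57 -1"
}}

```text
time: 14.4
tool_pos: [0.4766, 0.1374, 0.074]
tcp_rot: [-2.058, -2.371, -0.0]
wrist_force: [-0.7, -0.1, -3.1]
width: 0.127
```

```bash
python3 - <<'E'
from h import *
snap('wrist','w8');snap('side','s8');plan([.4816,.1364,.0735],.141)
crop('w8',160,130,360,290,'w8c')
crop('s8',110,120,290,300,'s8c')
E
```

```text
t 14.5 pos [0.4767 0.1374 0.0744] yaw 0.1412 F [-1.   0.4 -2.3] w 0.127
turn [-0.0004 -0.0007  0.0001] shift [-0.017  0.047  0.009]
scale 3.75
scale 3.3333333333333335
```

View pics/w8c.png

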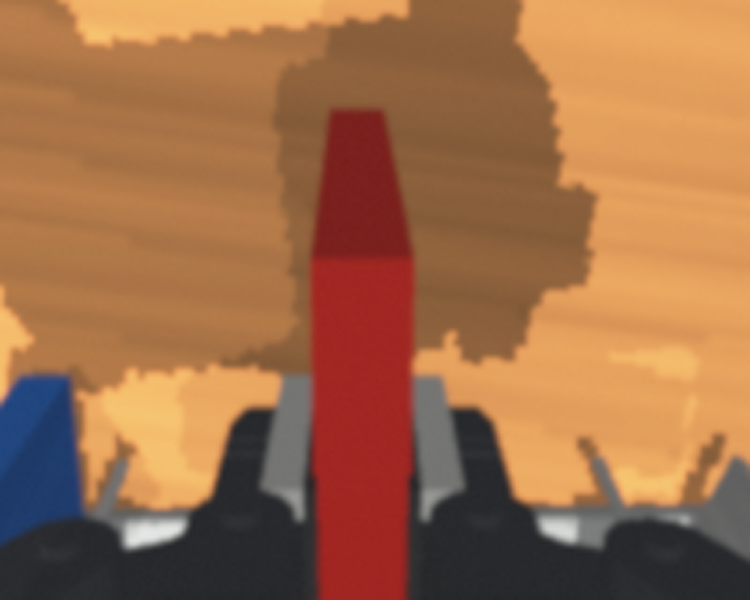

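View pics/s8c.png

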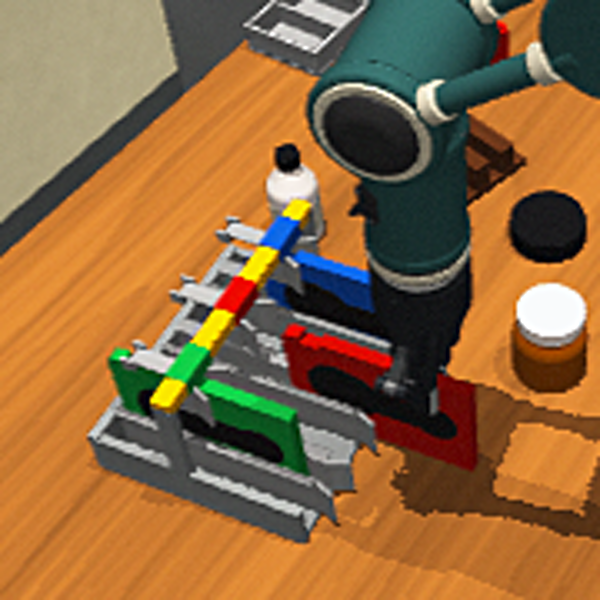

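Emit:
{"op": "move_arm", "data": {
  "series": "0 0 0 0 0.1 0 -1; 0 0 0 0 0.2 0 -1; 0 0 0 0 0.3 0 -1; 0 0 0 0 0.4 0 -1; 0 0 0 0 0.5 0 -1; 0 0 0 0 0.6 0 -1; 0 0 0 0 0.7 0 -1; 0 0 0 0 0.8 0 -1"
}}

```text
time: 15.3
tool_pos: [0.5571, 0.1488, 0.0749]
tcp_rot: [-2.058, -2.372, -0.002]
wrist_force: [0.4, -0.6, -3.2]
width: 0.129
```

```bash
python3 - <<'E'
from h import *
snap('wrist','w9');snap('side','s9');plan([.5946,.154,.0735],.141)
crop('s9',110,120,290,300,'s9c')
E
```

```text
t 15.4 pos [0.5581 0.149  0.0753] yaw 0.1411 F [ 0.2  0.1 -1.8] w 0.129
turn [ 0.0009 -0.0008  0.    ] shift [-0.002  0.368  0.018]
scale 3.3333333333333335
```

View pics/w9.png

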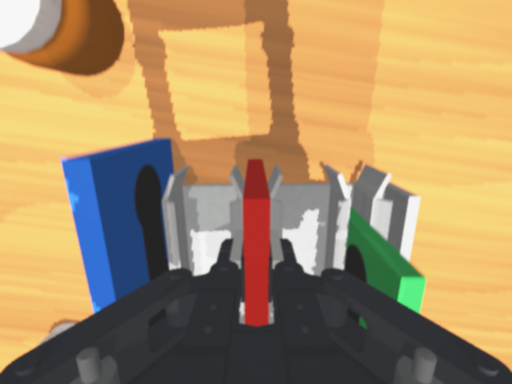

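View pics/s9c.png

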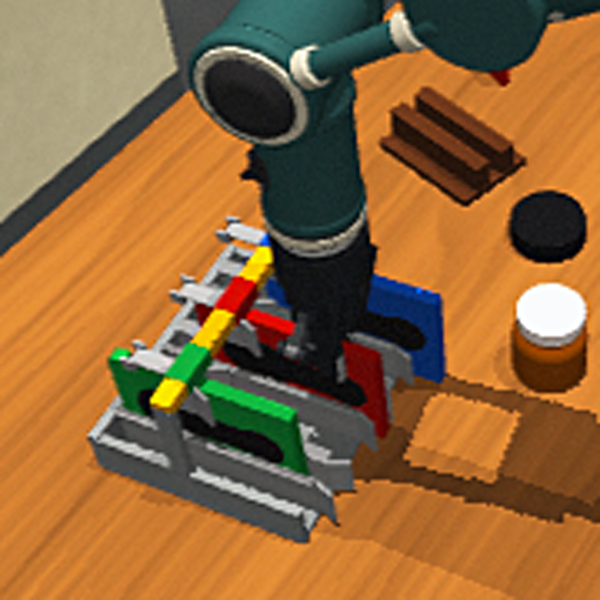

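Emit:
{"op": "move_arm", "data": {
  "series": "0 0 0 0 0 0.01 -1; 0 0 0 0 0 0.01 -0.4; 0 0 0 0 0 0.01 -0.4; 0 0 0 0 0 0.01 -0.4; 0 0 0 0 0 -0.1 -0.4; 0 0 0 0 0 -0.3 -0.4; 0 0 0 0 0 -0.5 -0.4; 0 0 0 0 0 -0.6 -0.4"
}}

```text
time: 16.2
tool_pos: [0.5578, 0.149, 0.1381]
tcp_rot: [2.058, 2.372, 0.007]
wrist_force: [-0.4, -0.4, 0.2]
width: 0.3
```

Emit:
{"op": "move_arm", "data": {
  "series": "0 0 0 0 -0.2 0 -1; 0 0 0 0 -0.4 0 -1; 0 0 0 0 -0.6 0 -1; 0 0 0 0 -0.75 0 -1; 0 0 0 0 -0.75 0 -1; 0 0 0 0 -0.75 0 -1; 0 0 0 0 -0.75 0 -1; 0 0 0 0 -0.75 0 -1"
}}

```text
time: 17.0
tool_pos: [0.4829, 0.1382, 0.1351]
tcp_rot: [-2.059, -2.372, -0.003]
wrist_force: [-0.0, -1.5, 0.1]
width: 0.001
```

```bash
python3 - <<'E'
from h import *
snap('wrist','w10');snap('side','s10');plan([.5946,.154,.0735],.141)
crop('s10',110,120,290,300,'s10c')
E
```

```text
t 17.1 pos [0.4826 0.1381 0.1349] yaw 0.1411 F [ 0.3 -0.1 -0.1] w 0.006
turn [ 0.0002 -0.0007  0.    ] shift [-1.000e-03  1.131e+00  6.150e-01]
scale 3.3333333333333335
```

View pics/w10.png

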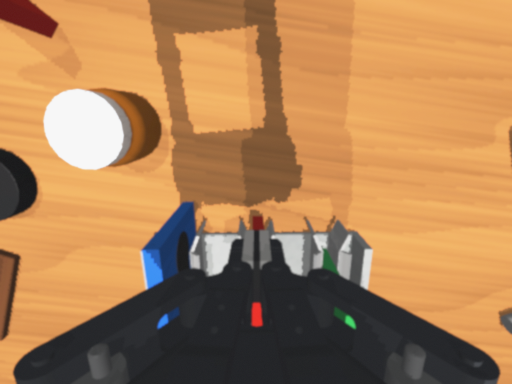

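View pics/s10c.png

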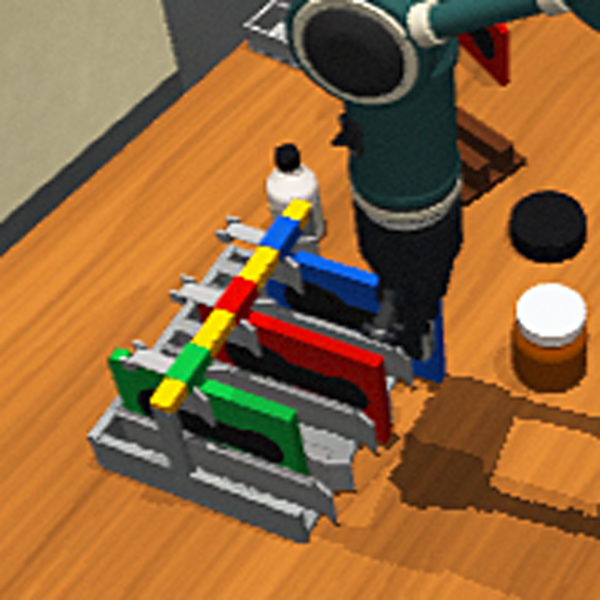

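Emit:
{"op": "move_arm", "data": {
  "series": "0 0 0 0 0 0.2 -1; 0 0 0 0 0 0.4 -1; 0 0 0 0 0 0.6 -1; 0 0 0 0 0 0.64 -1; 0 0 0 0 0.07 0.64 -1; 0 0 0 0 0.14 0.64 -1; 0 0 0 0 0.2 0.64 -1; 0 0 0 0 0.24 0.64 -1"
}}

```text
time: 17.9
tool_pos: [0.5075, 0.1419, 0.0722]
tcp_rot: [2.059, 2.372, 0.005]
wrist_force: [-3.3, -0.8, 1.9]
width: 0.0
```

Emit:
{"op": "move_arm", "data": {
  "series": "0 0 0 0 0.05 0 -1; 0 0 0 0 0.1 0 -1; 0 0 0 0 0.15 0 -1; 0 0 0 0 0.2 0 -1; 0 0 0 0 0.24 0 -1; 0 0 0 0 0.28 0 -1; 0 0 0 0 0.32 0 -1; 0 0 0 0 0.32 0 -1"
}}

```text
time: 18.7
tool_pos: [0.5361, 0.1458, 0.0704]
tcp_rot: [-2.057, -2.37, 0.002]
wrist_force: [-5.4, -0.5, 1.7]
width: 0.002
```

```bash
python3 - <<'E'
from h import *
snap('wrist','w11');snap('side','s11');plan([.5946,.154,.0735],.141)
crop('s11',110,120,290,300,'s11c')
E
```

```text
t 18.8 pos [0.5361 0.1458 0.0703] yaw 0.1413 F [-5.3 -0.4  2.9] w -0.0
turn [-0.0015 -0.0007  0.0001] shift [-0.001  0.59  -0.033]
scale 3.3333333333333335
```

View pics/w11.png

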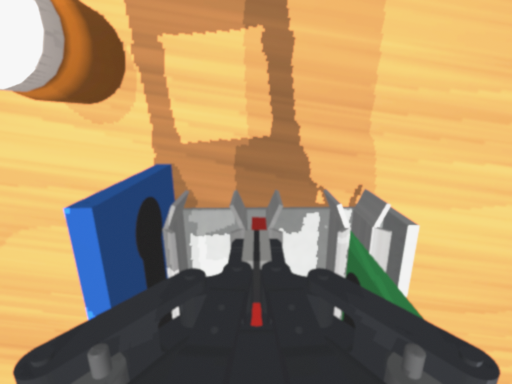

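View pics/s11c.png

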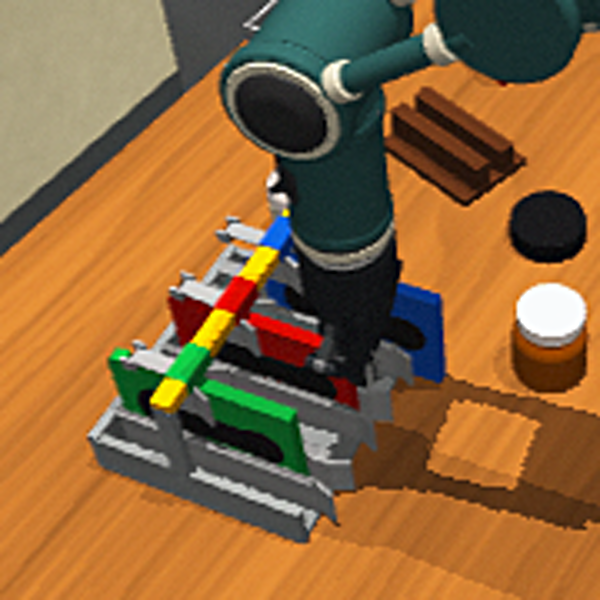

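Emit:
{"op": "move_arm", "data": {
  "series": "0 0 0 0 0.02 0 -1; 0 0 0 0 0.04 0 -1; 0 0 0 0 0.06 0 -1; 0 0 0 0 0.06 0 -1; 0 0 0 0 0.08 0 -1; 0 0 0 0 0.08 0 -1; 0 0 0 0 0.08 0 -1; 0 0 0 0 0.08 0 -1"
}}

```text
time: 19.6
tool_pos: [0.5458, 0.1473, 0.0711]
tcp_rot: [-2.059, -2.372, -0.003]
wrist_force: [-0.2, 0.4, 0.3]
width: -0.003
```

```bash
python3 - <<'E'
from h import *
snap('side','s12');plan([.5946,.154,.0735],.141)
crop('s12',110,170,230,280,'s12c')
E
```

```text
t 19.65 pos [0.5459 0.1473 0.0712] yaw 0.1412 F [ 0.5  0.6 -0.6] w -0.002
turn [ 0.0006 -0.0008  0.0001] shift [-0.002  0.492 -0.022]
scale 5.454545454545454
```

View pics/s12c.png

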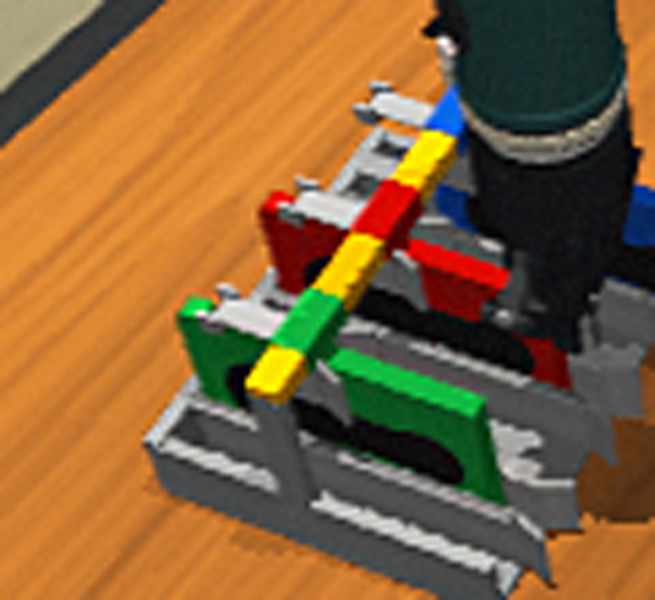

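Emit:
{"op": "move_arm", "data": {
  "series": "0 0 0 0 0.01 0 -1; 0 0 0 0 0.01 0 -1; 0 0 0 0 0.02 0 -1; 0 0 0 0 0.02 0 -1; 0 0 0 0 0.025 0 -1; 0 0 0 0 0.025 0 -1; 0 0 0 0 0.025 0 -1; 0 0 0 0 0.025 0 -1"
}}

```text
time: 20.45
tool_pos: [0.5479, 0.1475, 0.071]
tcp_rot: [-2.059, -2.372, -0.002]
wrist_force: [-1.8, 0.6, 0.7]
width: 0.001
```

Emit:
{"op": "move_arm", "data": {
  "series": "0 0 0 0 -0.2 -0.05 -1; 0 0 0 0 -0.45 -0.1 -1; 0 0 0 0 -0.7 -0.1 -1; 0 0 0 -0.1 -0.9 -0.1 -1; 0 0 0 -0.3 -0.95 -0.1 -1; 0 0 0 -0.55 -0.95 -0.1 -1; 0 0 0 -0.75 -0.95 -0.1 -1; 0 0 0 -0.76 -0.95 -0.1 -1"
}}

```text
time: 21.25
tool_pos: [0.4656, 0.0574, 0.0813]
tcp_rot: [2.061, 2.37, 0.004]
wrist_force: [-0.3, 0.4, 0.2]
width: 0.002
```

```bash
python3 - <<'E'
from h import *
snap('side','s13');snap('wrist','w13');plan([.4675,.060,.080],.141)
crop('s13',110,140,290,290,'s13c');crop('w13',160,150,380,310,'w13c')
E
```

```text
t 21.35 pos [0.4651 0.0588 0.0811] yaw 0.1397 F [ 0.2  0.1 -0.5] w -0.001
turn [ 0.0007 -0.0009 -0.0006] shift [0.009 0.025 0.011]
scale 4.0
scale 3.6363636363636362
```

View pics/s13c.png

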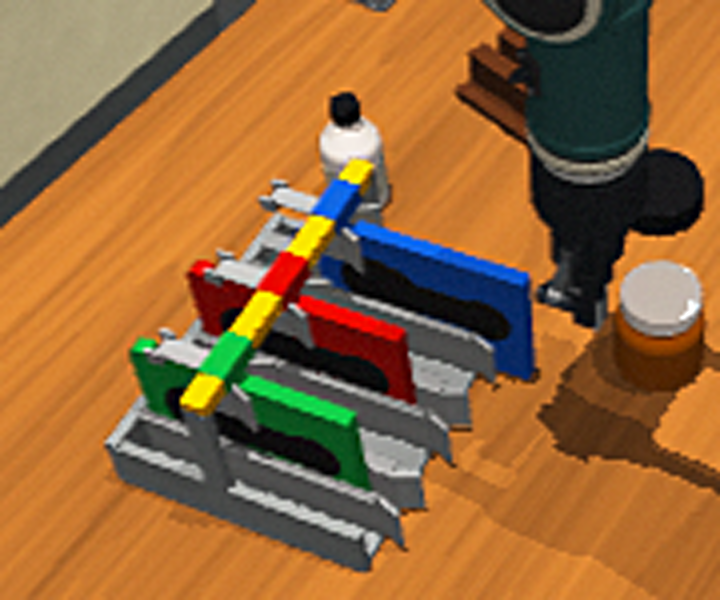

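View pics/w13.png

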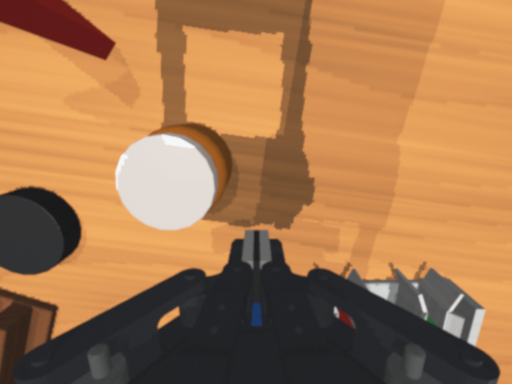

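Emit:
{"op": "move_arm", "data": {
  "series": "0 0 0 0.01 0.12 0 -1; 0 0 0 0.01 0.24 0 -1; 0 0 0 0.01 0.34 0 -1; 0 0 0 0.01 0.44 0 -1; 0 0 0 0.01 0.54 0 -1; 0 0 0 0.01 0.64 0 -1; 0 0 0 0.01 0.72 0 -1; 0 0 0 0.01 0.78 0 -1"
}}

```text
time: 22.15
tool_pos: [0.5381, 0.0705, 0.08]
tcp_rot: [-2.054, -2.367, 0.009]
wrist_force: [-12.1, -2.4, 9.5]
width: 0.001
```

Emit:
{"op": "move_arm", "data": {
  "series": "0 0 0 0 0.04 0 -1; 0 0 0 0 0.06 0 -1; 0 0 0 0 0.08 0 -1; 0 0 0 0 0.1 0 -1; 0 0 0 0 0.1 0 -1; 0 0 0 0 0.12 0 -1; 0 0 0 0 0.12 0 -1; 0 0 0 0 0.12 0 -1"
}}

```text
time: 22.95
tool_pos: [0.5543, 0.0726, 0.0809]
tcp_rot: [-2.059, -2.372, -0.004]
wrist_force: [-0.6, -0.6, -0.4]
width: 0.003
```

```bash
python3 - <<'E'
from h import *
st,d=snap('side','s14');print(st['tool_pos'][:2]@[.9901,.1405],st['wrist_force'])
crop('s14',110,140,290,290,'s14c')
E
```

```text
0.5590607298819453 [-0.60357789 -0.58284677 -0.36055769]
scale 4.0
```

View pics/s14c.png

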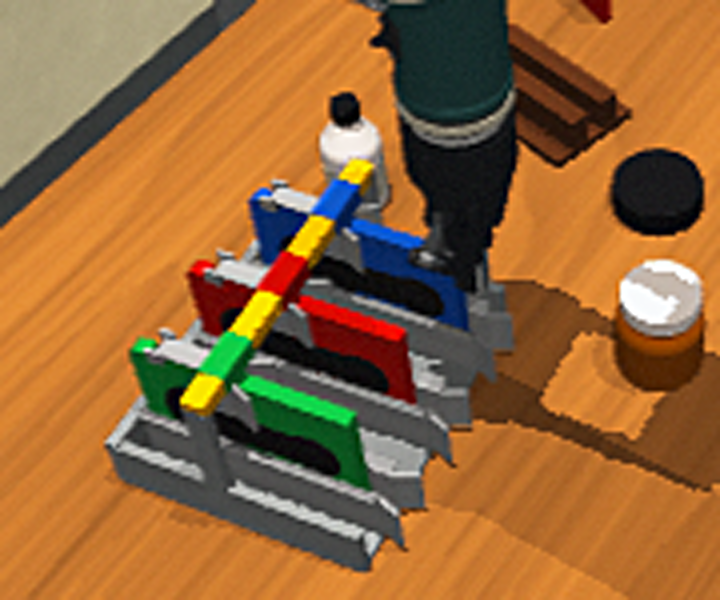

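Snapped (12 N fell to 0). Nudge until light contact as with red, then withdraw.

Emit:
{"op": "move_arm", "data": {
  "series": "0 0 0 0 0.01 0 -1; 0 0 0 0 0.02 0 -1; 0 0 0 0 0.03 0 -1; 0 0 0 0 0.03 0 -1; 0 0 0 0 0.035 0 -1; 0 0 0 0 0.035 0 -1; 0 0 0 0 0.04 0 -1; 0 0 0 0 0.04 0 -1"
}}

```text
time: 23.8
tool_pos: [0.5575, 0.0731, 0.0809]
tcp_rot: [-2.059, -2.372, -0.002]
wrist_force: [-2.5, -0.2, 1.8]
width: 0.002
```

Emit:
{"op": "move_arm", "data": {
  "series": "0 0 0 0 -0.05 0 -1; 0 0 0 0 -0.2 -0.2 -1; 0 0 0 0 -0.4 -0.5 -1; 0 0 0 0 -0.7 -0.8 -1; 0 0 0 0 -1 -1 -1; 0 0 0 0 -1 -1 -1; 0 0 0 0 -1 -1 -1; 0 0 0 0 -1 -1 -1"
}}

```text
time: 24.6
tool_pos: [0.4588, 0.0589, 0.1802]
tcp_rot: [-2.059, -2.372, -0.002]
wrist_force: [-0.3, 0.2, -0.5]
width: -0.0
```

```bash
python3 - <<'E'
from h import *
st,d=snap('side','s15');snap('top','t15');snap('wrist','w15')
print(st['tool_pos'])
crop('s15',120,165,235,285,'s15c');crop('t15',155,120,255,205,'t15c');crop('w15',150,110,400,300,'w15c')
E
```

```text
[0.45876899 0.05891518 0.18019137]
scale 5.0
scale 7.0588235294117645
scale 3.1578947368421053
```

View pics/s15c.png

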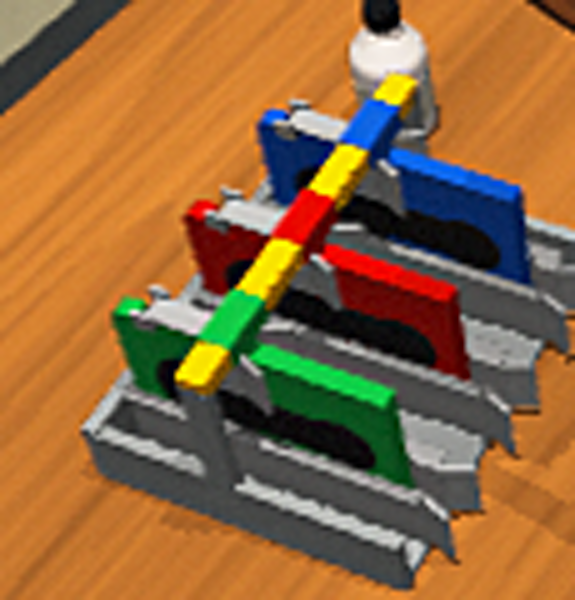

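View pics/t15c.png

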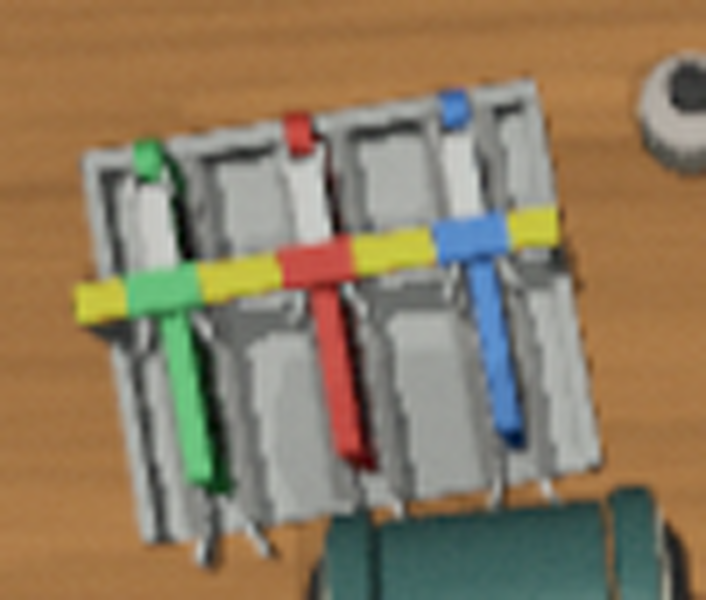

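View pics/w15c.png

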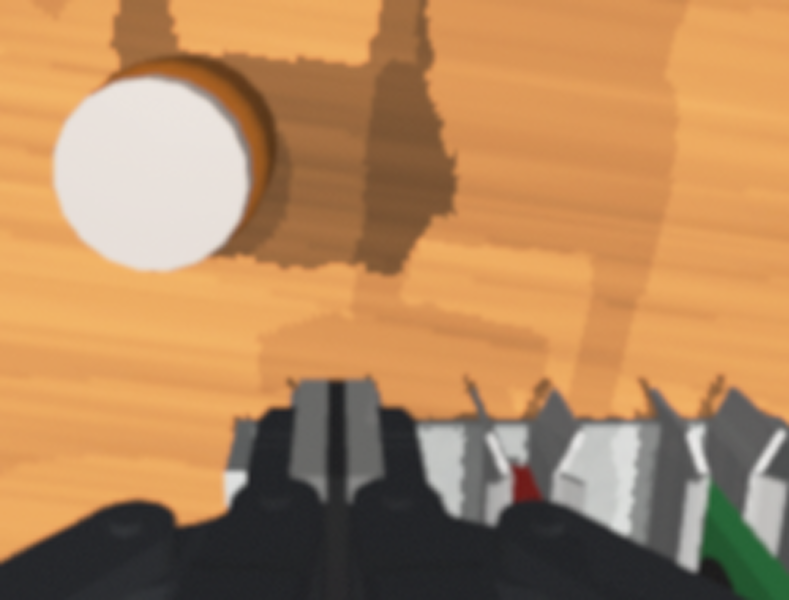

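```bash
python3 - <<'E'
from h import *
a=cv2.imread('pics/top0.png').astype(int);b=cv2.imread('pics/t15.png').astype(int)
for n,(x0,y0,x1,y1) in dict(dye=(242,122,262,148),tin=(272,180,302,210),block=(335,218,362,248),hammer=(90,165,145,240),brush=(362,168,402,214)).items():
    print(n,abs(a-b)[y0:y1,x0:x1].max(2).__gt__(60).mean().round(3))
f=lambda x,y:atz('t15',155+(x+.5)/7.0588-.5,120+(y+.5)/7.0588-.5,.118)[:2]
for p in [(202,480),(355,457),(511,435)]: print(f(*p)@[.9901,.1405])
print(bot.finish_job())
E
```

```text
dye 0.0
tin 0.0
block 0.0
hammer 0.0
brush 0.0
0.5716923928817541
0.570707994344066
0.5690041823158914
the job is handed in; nothing more can be done
None
```

The red and blue boards are both home and clipped, the green board was left alone, and I handed the job in at about 25 s of the 64 s allowed. `finish_job` gives no verdict, so this rests on my own checks.

- **Red board:** I took the 170 mm board from the stand, lowered it into the middle slot in front of the lintel and slid it under. I then released it and pushed its front edge with closed fingers. The push force rose to about 5 N and dropped to zero as the clip snapped in.
- **Blue board:** I pushed its front edge the same way. The force rose to about 12 N and dropped to zero at the snap.
- **Final position:** Along the rack, the front edges of all three boards line up within about 3 mm in the last top image (green 0.5717, red 0.5707, blue 0.5690 m). Their rear ends also line up.
- **Clips:** In the side image all three clips look down in their notches. I had no direct reading of the clip angles.
- **Bystanders:** The tin, heel block, hammer, brush and dye bottle show no change between the first and last top images. I did not compare the jar that way, but the arm never touched it in any view.

**What went wrong:** the first grasp closed on the top edge of the red board and slipped, tilting it in the stand. Side and wrist pictures showed the fingertips about 36 mm shorter than the stated tool geometry. I went lower by that amount and the second grasp held.

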